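Clear the spent cartridge from the bench ink dispenser

TASK

The orange-banded cartridge in the bench ink dispenser is empty. Throw the pawl back off the toothed rod by its red thumb lever until it stays back by itself, draw the rod fully back so that the plunger leaves the cartridge, then take the cartridge out and lay it flat in the blue tray, without dropping it. Leave the rod drawn back and the pawl thrown back for the next cartridge, never drag the rod past a lowered pawl, and do not knock or shift the ink jars, the lime tub and the spray bottle standing about.

Things in the scene. Friction and masses are not known exactly. Their poses are not given: they have to be found in the camera images.
- pawl_pivot (a point): pawl's pivot pin on the fixed grey dispenser, 90 mm above the table. Its axes are the dispenser's: x level along the rod towards the nozzle (robot's left, within 0.3 rad), y level across, z up. The rod and cartridge axis runs under it (y = 0) at 66 mm. From it along x: cheeks beside it -11 to 11 mm (33 mm wide, 100 mm high), rear yoke 72 to 82 (76 mm high), front plate 214 to 222 (80 mm high)
- pawl (a joint): hinge of the steel pawl, rad: 0 to 0.25 with its nose down in the rod's teeth, where the rod can go forward but not back; grows as the nose lifts and the red thumb lever swings back, away from the cartridge; 1.35 at its back stop. Only its weight moves it: let go below about 0.55 it falls shut, past about 0.85 it falls to the back stop and stays. Under 2 N on the knob lifts it
- lever_knob (a point): red cross bar (30 mm across the rod, 13 mm thick) on top of the pawl's 8 mm thick thumb lever, 50 mm from the pivot. Pawl down: 29 mm nozzle-wards of the pivot, 131 mm above the table; it swings over the top of the pivot and rests about 33 mm behind it. Shut fingers can come down on its nozzle side (nothing there above 100 mm) and push it away from the nozzle
- rod (a joint): slide of the toothed rod, m: 0 with its plunger fully forward in the cartridge (starts at 0 to 0.025), grows as the rod is drawn back away from the nozzle, 0.115 at its stop with the plunger (39 mm across) just out of the cartridge; short of 0.109 the plunger still traps it. Friction 3 N plus 8 N per m/s; stays where left. Teeth 10 mm apart, 6 mm high, on top of the rod
- palm_plate (a point): upper part of the upright black palm plate at the rod's back end, 90 mm above the table; same axes as the pivot. The plate is 44 mm wide across the rod, 10 mm thick along it, from 54 to 108 mm above the table. Push its nozzle-side face away from the nozzle, or pinch it, to draw the rod back. That face is 77 mm plus the rod's joint value behind the pivot; the thrown-back lever takes the first 40 mm
- cartridge_mid (a point): middle of the cartridge, on its axis: white barrel with orange band, 52 mm in diameter, 120 mm long, open at the back, 0.11 kg; x points to its nozzle (30 mm long, 18 mm thick). It lies in two V saddles near its ends; the middle 70 mm is free to be gripped from above with the fingers closing across it (32 mm free under it). The nozzle lies in an open-topped slot: lift it straight up
- cartridge: the same cartridge as a body; the origin is at its middle, x to the nozzle
- cartridge_seat (a point): fixed point of the dispenser where the cartridge's middle is while it lies in the saddles, 66 mm above the table; 149.5 mm along x from the pivot
- tray_floor (a point): centre of the floor (upper face, 5 mm above the table) of the fixed blue open tray. Outside 140 mm along x, 220 mm along y, 45 mm high; walls 5 mm. It stands front left or front right; the lime tub stands in the other place
- ink_tub_lime_mid (a point): middle of the open lime ink tub (loose), 130 mm across, 66 mm high
- spray_bottle_mid (a point): point in the spray bottle (loose, easily tipped) 100 mm above its foot; 56 mm along x, 120 mm along y, 272 mm tall. It stands beyond the nozzle end of the dispenser
- ink_jar_tangerine_mid (a point): middle of the jar with orange lid (loose), 74 mm across, 85 mm high
- ink_jar_navy_mid (a point): middle of the jar with dark blue lid (loose), 74 mm across, 85 mm high
- ink_jar_quince_mid (a point): middle of the jar with white lid and yellow drips (loose), 71 mm across, 99 mm high; it stands close to the robot's side of the dispenser
- ink_jar_madder_mid (a point): middle of the jar with red lid (loose), 68 mm across, 63 mm high; it stands close to the robot's side of the cartridge

How it is judged:
On the way, in this order (a step that is already met when the one before it is completed fails the run):
1. the pawl is thrown back off the teeth and stays back, the rod still forward in the cartridge (value of joint pawl above 1.2 rad and value of joint rod below 0.05 m), for 0.2 s.
2. the rod is drawn fully back past the thrown-back pawl, the cartridge still in its saddles (value of joint pawl above 1.2 rad and value of joint rod above 0.11 m and distance between cartridge_mid and cartridge_seat below 0.012 m), for 0.2 s.
At the end, for the whole second after the job is handed in: The cartridge lies flat and at rest on the floor of the blue tray (middle within 45 mm of the tray's centre line across and 60 mm along, barrel touching the floor), let go; the rod is still drawn back (joint over 108 mm of its 115 mm) and the pawl still thrown back (over 1.2 rad) (x of cartridge_mid in the frame of tray_floor between -0.045 and 0.045 m and y of cartridge_mid in the frame of tray_floor between -0.06 and 0.06 m and z of cartridge_mid in the frame of tray_floor between 0.02 and 0.031 m and linear speed of cartridge below 0.03 m/s and value of joint pawl above 1.2 rad and value of joint rod above 0.108 m).
It fails at once if the rod is dragged back past a lowered pawl (value of joint pawl below 0.6 rad and value of joint rod above 0.06 m).
It fails at once if the cartridge is dropped or thrown (over 1.2 m/s) (linear speed of cartridge above 1.2 m/s).
It fails at once if a jar, the tub or the spray bottle is shifted by more than 30 mm or tipped (distance of any of ink_tub_lime_mid, spray_bottle_mid, ink_jar_tangerine_mid, ink_jar_navy_mid, ink_jar_quince_mid, ink_jar_madder_mid from where it was at the start of the episode above 0.03 m or angle between any of ink_tub_lime_mid, spray_bottle_mid, ink_jar_tangerine_mid, ink_jar_navy_mid, ink_jar_quince_mid, ink_jar_madder_mid's own z axis and vertical above 0.35 rad).
It also fails if it takes over 58 s, if anything falls off the work surface, if the arm or the gripper's body presses on something with over 40 N, if the wrist force passes 120 N, or if a joint passes its speed limit or range.

ROBOT

A 7-joint arm with a two-finger parallel gripper is mounted at the origin on the work surface; the furniture and walls round the work are solid. World frame = base frame: x ahead of the robot, y to its left, z up, the work surface at z = 0. Lengths are in m, angles in rad, forces in N, time in s.
With the tool pointing down it reaches from about 0.425 to 0.925 m from the base axis. Payload 6.8 kg.
Tool frame: the origin (TCP) lies on the centre line of the jaws, within the pads' length; the fingertips stand 19 mm ahead of it and the grasp point (between the pads) is the TCP (tcp_to_tips is the distance from the TCP to the fingertips, in m); x points along the fingers, y is the direction in which the jaws open and shut, and the axes are right-handed (so a half turn about x gives the same grasp; the last joint's range is limited). The gripper opens to 85 mm and grips with 20 to 120 N. Pads are 22 mm wide; open, the fingers measure 114 mm over their backs; the gripper's body (76 mm by 85 mm) begins 54 mm behind the grasp point. The pads swing forward as they close: fully open they stand 13 mm farther back than shut.
Start: joints at [-1.434, 0.477, 0.022, 1.555, -0.011, 1.109, -0.083], TCP at [0.164, 0.655, 0.25] pointing down, gripper open.
Joint ranges: [-2.96, 2.96], [-0.34, 2.1], [-1.41, 1.46], [0.24, 2.44], [-1.37, 4.51], [0.17, 1.92], [-2.96, 2.96]. Speed limits (rad/s): [2.39, 2.39, 3.14, 3.14, 3.14, 3.14, 3.14].

INTERFACE

Orientations are given as a unit quaternion [w, x, y, z].
In Python, from station import get_obs, read_camera, hand_in, spot_in, cut_out, tcp_to_tips gives the robot as it stands.
- The arm moves only by the shell command python3 -m jog 'ROWS' [FORCE]. ROWS is JSON, a list of rows, each an object of numbers: "gripper": the closure, from 0 (fully open) to 1 (shut); "dx", "dy", "dz": the shift along the world's x, y, z in m; "rx", "ry", "rz": the turn, a rotation vector about the world's x, y, z in degrees. In form: [{"gripper": .., "dx": .., "dy": .., "dz": .., "rx": .., "ry": .., "rz": ..}, ...]. A call has 1 to 10 rows; each row is the pose to reach, as a shift and turn from the pose commanded when the call began; what a row does not reach only later rows make up. A row lasts 1/10 s, in which the tool goes at most 50 mm and 8.59 degrees, less where a joint would pass 70% of its speed; a pose out of reach is approached as far as the arm can. A call with a gripper value outside its range is refused whole. The fingers move at their own pace and stop on an object; FORCE is the grip in N (left out, the last holds). Time passes only in rows, so rows that repeat a pose let the fingers close. It gives the time, the measured TCP pose, the force and the opening at its end, in the units of the state.
- get_obs(): the state, without advancing time (a new reading comes with each control period).
- read_camera(name): name is "scene" or "top" or "wrist"; returns a dict with "pixels" (480x640x3 uint8, blue, green, red), "range_z" (480x640 float32, m along the optical axis (not along the pixel's ray), 0 where there is no reading), "camera_matrix" (3x3 intrinsics, pixels), "cam_to_world" (4x4, takes a point from camera to world coordinates). Camera axes: x right, y down, z forward; pixel columns grow to the right and rows downward; lengths in m; the calibration is good to about 2 mm. A picture is of the moment at which its call begins.
- hand_in(): hands the job in, once; it reports no verdict.
Trained networks look in the newest picture that a camera, given by its name, has taken for a name from the list of things; names that differ only in an ending like _2 or _b are one class to them, and where a whole thing is asked for, a point or a joint stands for the part that bears it (a point fixed in the world has none). Each returns a list of dicts, best first, with "conf" (0 to 1); they miss things now and then, are a little off and sometimes report something else, mostly with a low value. They report only what shows in the picture. A call takes as long as a camera call.
- spot_in(camera, label): "box" ([centre column, centre row, width, height] in pixels, round what is visible of it).
- cut_out(camera, label): "mask" (480x640 bool, what is visible of it) and "box" ([centre column, centre row, width, height] in pixels, round what is visible of it).
The state is a dict: "t": time; "q": joint angles; "joint_vel": joint speeds; "joint_torque": joint torques, N m; "eef_pos": TCP position; "tool_rot": TCP orientation; "contact_force": force on the tool from outside, world axes, zero at the start; "torque": the same for the moment, N m; "gripper_width": opening from 0.0 (shut) to 1.0 (fully open).
Only numpy, scipy, OpenCV 4.12 (cv2) and the standard library are available. Lean on these libraries where they do the work, as an engineer would, in place of code of your own. Each camera call takes 0.05 s, during which the arm holds its last target. There are 200 camera calls.

## Working session

There is one attempt and no reset: what is moved stays moved. The work goes in short steps, Python scripts to look and compute and a shell command to move; the robot and the scene stay as the last step left them, time stands still between calls to the robot, and variables do not carry over. Pictures are saved under pics/ and viewed, about 8 in all and at most 12, crops included, and the job is handed in when it is done.

```bash
mkdir -p pics; cat > h.py <<'E'
import numpy as np, cv2
from station import *
def cam(n,save=None):
    c=read_camera(n)
    if save: cv2.imwrite('pics/'+save+'.png',c['pixels'])
    return c
def cloud(c):
    K=c['camera_matrix'];z=c['range_z'];v,u=np.mgrid[:480,:640]
    p=np.stack([(u-K[0,2])/K[0,0]*z,(v-K[1,2])/K[1,1]*z,z],-1)
    T=np.array(c['cam_to_world']);w=p@T[:3,:3].T+T[:3,3];w[z==0]=np.nan
    return w
E
python3 - <<'E'
from h import *
o=get_obs();print(o['t'],o['eef_pos'],o['tool_rot'],tcp_to_tips)
ims=[]
names="pawl lever_knob palm_plate cartridge tray_floor ink_tub_lime_mid spray_bottle_mid ink_jar_tangerine_mid ink_jar_navy_mid ink_jar_quince_mid ink_jar_madder_mid".split()
for n in('top','scene'):
    c=cam(n,n+'0');w=cloud(c);np.save(n+'0.npy',w)
    print(n,np.array(c['cam_to_world'])[:3,3])
    for l in names:
        r=cut_out(n,l)
        for d in r[:1]:
            p=w[d['mask']];p=p[~np.isnan(p[:,0])]
            print(l,round(d['conf'],2),np.round(d['box']),np.percentile(p,[3,50,97],axis=0).round(3).tolist() if len(p) else None)
print(get_obs()['t'])
E
```

```text
0.0 [0.16349061 0.65433859 0.24932033] [ 0.70177807  0.08571322  0.70184996 -0.08699093] 0.019
top [0.39340293 0.17313072 1.3679002 ]
pawl 0.51 [405. 221.  26.  15.] [[0.543, -0.05, 0.081], [0.555, -0.025, 0.114], [0.565, -0.012, 0.143]]
lever_knob 0.59 [403. 223.  24.  15.] [[0.542, -0.052, 0.067], [0.555, -0.025, 0.109], [0.568, -0.011, 0.143]]
palm_plate 0.97 [420. 221.  98.  20.] [[0.546, -0.154, -0.0], [0.562, -0.122, 0.069], [0.585, 0.031, 0.109]]
cartridge 0.91 [333. 231.  74.  27.] [[0.514, 0.045, 0.017], [0.537, 0.106, 0.087], [0.565, 0.175, 0.095]]
tray_floor 0.71 [466. 301. 111.  77.] [[0.338, -0.281, -0.001], [0.406, -0.18, 0.005], [0.473, -0.065, 0.046]]
ink_tub_lime_mid 0.87 [229. 294.  64.  62.] [[0.35, 0.276, 0.024], [0.405, 0.335, 0.032], [0.461, 0.388, 0.066]]
spray_bottle_mid 0.94 [202. 204.  82.  46.] [[0.563, 0.314, 0.028], [0.581, 0.357, 0.175], [0.603, 0.417, 0.275]]
ink_jar_tangerine_mid 0.98 [174. 210.  38.  32.] [[0.556, 0.412, 0.014], [0.58, 0.45, 0.082], [0.608, 0.486, 0.226]]
ink_jar_navy_mid 0.74 [149. 239.  40.  40.] [[0.487, 0.47, 0.018], [0.518, 0.498
[... 835 characters left out ...]
, 0.045]]
ink_tub_lime_mid 0.6 [277. 216.  47.  42.] [[0.352, 0.27, 0.009], [0.406, 0.338, 0.034], [0.463, 0.387, 0.064]]
spray_bottle_mid 0.63 [332. 160.  27. 105.] [[0.565, 0.308, 0.015], [0.581, 0.345, 0.134], [0.607, 0.409, 0.271]]
ink_jar_tangerine_mid 0.62 [314. 170.  18.  36.] [[0.557, 0.419, 0.002], [0.572, 0.441, 0.07], [0.609, 0.484, 0.086]]
ink_jar_navy_mid 0.95 [290. 167.  25.  38.] [[0.488, 0.465, 0.006], [0.516, 0.48, 0.066], [0.551, 0.528, 0.086]]
ink_jar_quince_mid 0.57 [340. 292.  30.  49.] [[0.406, -0.029, 0.003], [0.432, -0.012, 0.082], [0.47, 0.041, 0.1]]
ink_jar_madder_mid 0.63 [316. 272.  26.  35.] [[0.387, 0.067, 0.003], [0.412, 0.087, 0.057], [0.447, 0.13, 0.065]]
1.2
```

```bash
python3 - <<'E'
from h import *
im=cv2.imread('pics/top0.png')
cv2.imwrite('pics/a.png',cv2.resize(im[190:340,280:480],None,fx=4,fy=4,interpolation=cv2.INTER_CUBIC))
for n in('top','scene'):
    w=np.load(n+'0.npy');x,y,z=w[...,0],w[...,1],w[...,2]
    R=(x>.48)&(x<.65)&(y>-.2)&(y<.25)
    for nm,m in(('knob',R&(z>.125)&(z<.16)&(y>-.1)&(y<.1)),('cheeks',R&(z>.096)&(z<.104)&(y>-.06)&(y<.04)),('palm',R&(z>.1)&(z<.115)&(y<-.08)),('barrel',R&(z>.082)&(z<.1)&(y>.05)&(y<.16)),('rod',R&(z>.06)&(z<.082)&(y>-.1)&(y<-.05)),('frontplate',R&(z>.075)&(z<.083)&(y>.15)&(y<.24))):
        p=w[m]
        if len(p)<3: print(n,nm,len(p));continue
        q=p[:,:2]-p[:,:2].mean(0);u=np.linalg.svd(q,full_matrices=False)[2][0]
        print(n,nm,len(p),p.mean(0).round(4),p.min(0).round(3),p.max(0).round(3),'slope dx/dy',round(u[0]/u[1],3))
    # ridge line of barrel
    s=[]
    for a in np.arange(.05,.16,.01):
        p=w[R&(abs(y-a)<.005)&(z>.07)&(z<.1)]
        if len(p)>4:s.append((a,(p[:,0].min()+p[:,0].max())/2,p[:,2].max()))
    print(np.round(s,3).tolist())
E
```

```text
top knob 96 [ 0.5549 -0.0236  0.139 ] [ 0.541 -0.032  0.132] [ 0.57  -0.017  0.145] slope dx/dy 8.343
top cheeks 109 [ 0.5573 -0.0485  0.0989] [ 0.538 -0.059  0.096] [ 0.576 -0.037  0.103] slope dx/dy 8.698
top palm 105 [ 0.5684 -0.1508  0.1063] [ 0.548 -0.158  0.1  ] [ 0.589 -0.145  0.113] slope dx/dy 7.909
top barrel 1020 [0.5399 0.1049 0.0891] [0.514 0.05  0.082] [0.567 0.159 0.099] slope dx/dy -0.125
top rod 96 [ 0.5613 -0.0819  0.0663] [ 0.543 -0.1    0.06 ] [ 0.569 -0.058  0.078] slope dx/dy -0.192
top frontplate 102 [0.5347 0.1652 0.0788] [0.5   0.15  0.075] [0.566 0.176 0.083] slope dx/dy 10.658
[[0.05, 0.547, 0.097], [0.06, 0.544, 0.096], [0.07, 0.545, 0.099], [0.08, 0.544, 0.098], [0.09, 0.542, 0.096], [0.1, 0.542, 0.097], [0.11, 0.539, 0.096], [0.12, 0.539, 0.098], [0.13, 0.538, 0.097], [0.14, 0.536, 0.099], [0.15, 0.536, 0.098]]
scene knob 76 [ 0.5556 -0.0293  0.1359] [ 0.541 -0.036  0.126] [ 0.572 -0.02   0.143] slope dx/dy 9.687
scene cheeks 62 [ 0.5579 -0.0495  0.0989] [ 0.54  -0.06   0.096] [0.576 0.036 0.103] slope dx/dy -0.685
scene palm 81 [ 0.5702 -0.156   0.105 ] [ 0.549 -0.162  0.1  ] [ 0.594 -0.148  0.112] slope dx/dy 7.95
scene barrel 461 [0.5394 0.1026 0.0883] [0.513 0.05  0.082] [0.566 0.159 0.097] slope dx/dy -0.114
scene rod 164 [ 0.5599 -0.0685  0.0681] [ 0.543 -0.1    0.06 ] [ 0.577 -0.05   0.082] slope dx/dy -0.236
scene frontplate 41 [0.5283 0.1614 0.0786] [0.5   0.15  0.075] [0.569 0.175 0.083] slope dx/dy 6.982
[[0.05, 0.548, 0.096], [0.06, 0.546, 0.095], [0.07, 0.542, 0.097], [0.08, 0.542, 0.096], [0.09, 0.541, 0.094], [0.1, 0.541, 0.095], [0.11, 0.539, 0.095], [0.12, 0.538, 0.095], [0.13, 0.535, 0.095], [0.14, 0.533, 0.094], [0.15, 0.534, 0.095]]
```

View pics/a.png

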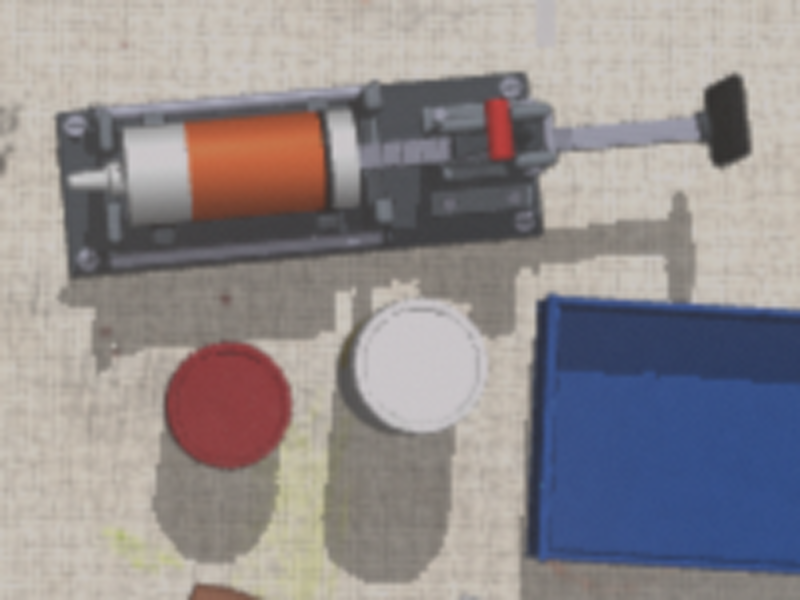

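```bash
python3 -m jog '[{"gripper":1,"dx":0.388,"dy":-0.644,"dz":-0.05,"rz":-69},{"gripper":1,"dx":0.388,"dy":-0.644,"dz":-0.05,"rz":-69},{"gripper":1,"dx":0.388,"dy":-0.644,"dz":-0.05,"rz":-69},{"gripper":1,"dx":0.388,"dy":-0.644,"dz":-0.05,"rz":-69},{"gripper":1,"dx":0.388,"dy":-0.644,"dz":-0.05,"rz":-69},{"gripper":1,"dx":0.388,"dy":-0.644,"dz":-0.05,"rz":-69},{"gripper":1,"dx":0.388,"dy":-0.644,"dz":-0.05,"rz":-69},{"gripper":1,"dx":0.388,"dy":-0.644,"dz":-0.05,"rz":-69},{"gripper":1,"dx":0.388,"dy":-0.644,"dz":-0.05,"rz":-69},{"gripper":1,"dx":0.388,"dy":-0.644,"dz":-0.05,"rz":-69}]' 40; python3 -c "
from h import *
o=get_obs();print(o['q'],o['eef_pos'],o['tool_rot'])"
```

```text
[-1.43410193  0.47701529  0.022433    1.55543778 -0.01150892  1.10928364
 -0.08309452] [0.16360382 0.65487496 0.2502823 ] [ 0.70181241  0.08634402  0.70181689 -0.08635449]$[0]: bad value
```

```bash
python3 -m jog '[{"gripper":1.0,"dx":0.026,"dy":-0.043,"dz":-0.004,"rx":0,"ry":0,"rz":-5}]' 40; echo; python3 -m jog --help | head -20
```

```text
t: 1.3
eef_pos: [0.1838, 0.6167, 0.2463]
tool_rot: [0.697, 0.115, 0.699, -0.113]
contact_force: [0.0, 0.1, 0.1]
gripper_width: 0.858
invalid input: not JSON, or not a number
```

```bash
python3 -m jog '[{"gripper":1,"dx":0.362,"dy":-0.601,"dz":-0.046,"rx":0,"ry":0,"rz":-64},{"gripper":1,"dx":0.362,"dy":-0.601,"dz":-0.046,"rx":0,"ry":0,"rz":-64},{"gripper":1,"dx":0.362,"dy":-0.601,"dz":-0.046,"rx":0,"ry":0,"rz":-64},{"gripper":1,"dx":0.362,"dy":-0.601,"dz":-0.046,"rx":0,"ry":0,"rz":-64},{"gripper":1,"dx":0.362,"dy":-0.601,"dz":-0.046,"rx":0,"ry":0,"rz":-64},{"gripper":1,"dx":0.362,"dy":-0.601,"dz":-0.046,"rx":0,"ry":0,"rz":-64},{"gripper":1,"dx":0.362,"dy":-0.601,"dz":-0.046,"rx":0,"ry":0,"rz":-64},{"gripper":1,"dx":0.362,"dy":-0.601,"dz":-0.046,"rx":0,"ry":0,"rz":-64}]' 40
```

```text
t: 2.1
eef_pos: [0.3961, 0.2687, 0.2205]
tool_rot: [0.528, 0.47, 0.528, -0.47]
contact_force: [0.5, 1.0, 0.8]
gripper_width: -0.001
```

```bash
python3 -m jog '[{"gripper":1,"dx":0.155,"dy":-0.259,"dz":-0.02,"rx":0,"ry":0,"rz":0},{"gripper":1,"dx":0.155,"dy":-0.259,"dz":-0.02,"rx":0,"ry":0,"rz":0},{"gripper":1,"dx":0.155,"dy":-0.259,"dz":-0.02,"rx":0,"ry":0,"rz":0},{"gripper":1,"dx":0.155,"dy":-0.259,"dz":-0.02,"rx":0,"ry":0,"rz":0},{"gripper":1,"dx":0.155,"dy":-0.259,"dz":-0.02,"rx":0,"ry":0,"rz":0},{"gripper":1,"dx":0.155,"dy":-0.259,"dz":-0.02,"rx":0,"ry":0,"rz":0},{"gripper":1,"dx":0.155,"dy":-0.259,"dz":-0.02,"rx":0,"ry":0,"rz":0},{"gripper":1,"dx":0.155,"dy":-0.259,"dz":-0.02,"rx":0,"ry":0,"rz":0}]'; python3 - <<'E'
from h import *
c=cam('wrist','w1');w=cloud(c)
o=get_obs();print(o['eef_pos'],o['tool_rot'])
for l in('lever_knob','palm_plate','cartridge'):
    for d in cut_out('wrist',l)[:1]:
        p=w[d['mask']];p=p[~np.isnan(p[:,0])]
        print(l,d['conf'],d['box'],np.percentile(p,[3,50,97],axis=0).round(3).tolist() if len(p) else 0)
E
```

```text
t: 2.9
eef_pos: [0.5506, 0.0097, 0.2001]
tool_rot: [0.529, 0.469, 0.529, -0.47]
contact_force: [-0.9, 0.6, -0.1]
gripper_width: -0.0
[0.55013601 0.01150884 0.20002207] [ 0.52912958  0.46880741  0.52952188 -0.46887959]
lever_knob 0.6 [322.8, 269.4, 13.9, 20.9] [[0.55, -0.021, 0.072], [0.556, -0.013, 0.083], [0.561, -0.009, 0.086]]
palm_plate 0.96 [321.3, 299.7, 18.4, 201.2] [[0.546, -0.142, 0.065], [0.554, 0.008, 0.069], [0.571, 0.036, 0.073]]
cartridge 0.84 [326.8, 99.5, 74.0, 198.8] [[0.518, 0.047, 0.075], [0.542, 0.107, 0.089], [0.567, 0.158, 0.093]]
```

View pics/w1.png

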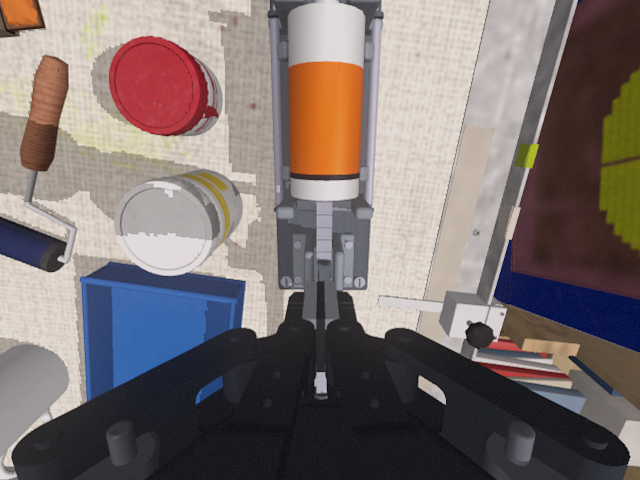

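```bash
python3 -m jog '[{"gripper":1,"dx":0,"dy":0,"dz":-0.035,"rx":0,"ry":0,"rz":0},{"gripper":1,"dx":0,"dy":0,"dz":-0.063,"rx":0,"ry":0,"rz":0},{"gripper":1,"dx":0.001,"dy":-0.01,"dz":-0.063,"rx":0,"ry":0,"rz":0},{"gripper":1,"dx":0.002,"dy":-0.018,"dz":-0.063,"rx":0,"ry":0,"rz":0},{"gripper":1,"dx":0.003,"dy":-0.026,"dz":-0.063,"rx":0,"ry":0,"rz":0},{"gripper":1,"dx":0.004,"dy":-0.034,"dz":-0.063,"rx":0,"ry":0,"rz":0},{"gripper":1,"dx":0.005,"dy":-0.042,"dz":-0.063,"rx":0,"ry":0,"rz":0},{"gripper":1,"dx":0.006,"dy":-0.05,"dz":-0.063,"rx":0,"ry":0,"rz":0},{"gripper":1,"dx":0.007,"dy":-0.056,"dz":-0.063,"rx":0,"ry":0,"rz":0},{"gripper":1,"dx":0.0075,"dy":-0.062,"dz":-0.063,"rx":0,"ry":0,"rz":0}]'; python3 -m jog '[{"gripper":1,"dx":0,"dy":0,"dz":0,"rx":0,"ry":0,"rz":0},{"gripper":1,"dx":0,"dy":0,"dz":0,"rx":0,"ry":0,"rz":0}]';
```

```text
t: 4.1
eef_pos: [0.558, -0.0513, 0.1373]
tool_rot: [0.529, 0.469, 0.529, -0.469]
contact_force: [0.0, -0.1, -0.1]
gripper_width: -0.001
t: 4.3
eef_pos: [0.5578, -0.0506, 0.1371]
tool_rot: [0.529, 0.469, 0.53, -0.469]
contact_force: [-0.4, -0.4, 0.3]
gripper_width: -0.003
```

```bash
python3 -m jog '[{"gripper":1,"dx":-0.004,"dy":0.03,"dz":0.02,"rx":0,"ry":0,"rz":0},{"gripper":1,"dx":-0.006,"dy":0.05,"dz":0.07,"rx":0,"ry":0,"rz":0},{"gripper":1,"dx":-0.006,"dy":0.05,"dz":0.11,"rx":0,"ry":0,"rz":0},{"gripper":1,"dx":-0.006,"dy":0.05,"dz":0.11,"rx":0,"ry":0,"rz":0}]'; python3 - <<'E'
from h import *
c=cam('scene');w=cloud(c)
im=c['pixels'];cv2.imwrite('pics/b.png',cv2.resize(im[210:350,310:470],None,fx=5,fy=4.2,interpolation=cv2.INTER_CUBIC))
x,y,z=w[...,0],w[...,1],w[...,2]
red=(im[...,2]>120)&(im[...,1]<60)&(im[...,0]<60)
p=w[red&(x>.5)&(x<.62)&(y>-.15)&(y<.05)];print(len(p),p.mean(0),p.min(0),p.max(0))
p=w[(x>.53)&(x<.62)&(z>.1)&(z<.115)&(y<-.12)&(y>-.2)];print(p.mean(0),p.min(0),p.max(0))
E
```

```text
t: 4.7
eef_pos: [0.5552, 0.0006, 0.2528]
tool_rot: [0.532, 0.471, 0.528, -0.465]
contact_force: [0.2, -0.7, -0.1]
gripper_width: -0.001
23 [ 0.5583655  -0.0867111   0.13029358] [ 0.5480183  -0.09038613  0.12566026] [ 0.57431061 -0.08078712  0.13575602]
[ 0.56992654 -0.1559969   0.10512917] [ 0.54981517 -0.16314706  0.10006192] [ 0.59102146 -0.14844868  0.11099775]
```

View pics/b.png

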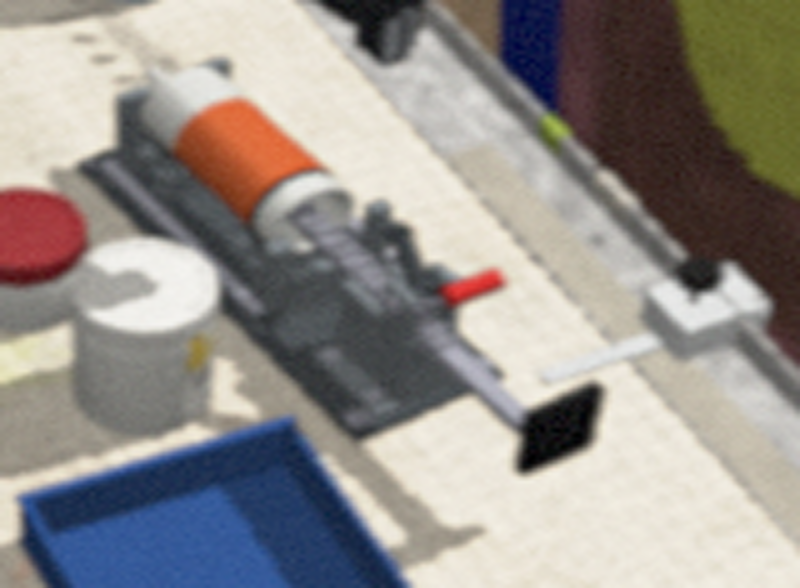

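```bash
python3 -m jog '[{"gripper":1,"dx":0.015,"dy":-0.12,"dz":-0.05,"rx":0,"ry":0,"rz":0},{"gripper":1,"dx":0.015,"dy":-0.12,"dz":-0.05,"rx":0,"ry":0,"rz":0},{"gripper":1,"dx":0.015,"dy":-0.12,"dz":-0.05,"rx":0,"ry":0,"rz":0},{"gripper":1,"dx":0.015,"dy":-0.12,"dz":-0.05,"rx":0,"ry":0,"rz":0},{"gripper":1,"dx":0.015,"dy":-0.12,"dz":-0.05,"rx":0,"ry":0,"rz":0},{"gripper":1,"dx":0.015,"dy":-0.12,"dz":-0.09,"rx":0,"ry":0,"rz":0},{"gripper":1,"dx":0.015,"dy":-0.12,"dz":-0.12,"rx":0,"ry":0,"rz":0},{"gripper":1,"dx":0.015,"dy":-0.12,"dz":-0.14,"rx":0,"ry":0,"rz":0},{"gripper":1,"dx":0.015,"dy":-0.12,"dz":-0.14,"rx":0,"ry":0,"rz":0}]'
```

```text
t: 5.65
eef_pos: [0.565, -0.118, 0.1044]
tool_rot: [0.528, 0.467, 0.532, -0.469]
contact_force: [-0.6, 0.2, 0.2]
gripper_width: 0.002
```

```bash
python3 -m jog '[{"gripper":1,"dx":0.0015,"dy":-0.012,"dz":0,"rx":0,"ry":0,"rz":0},{"gripper":1,"dx":0.003,"dy":-0.024,"dz":0,"rx":0,"ry":0,"rz":0},{"gripper":1,"dx":0.0045,"dy":-0.036,"dz":0,"rx":0,"ry":0,"rz":0},{"gripper":1,"dx":0.006,"dy":-0.05,"dz":0,"rx":0,"ry":0,"rz":0},{"gripper":1,"dx":0.008,"dy":-0.064,"dz":0,"rx":0,"ry":0,"rz":0},{"gripper":1,"dx":0.0095,"dy":-0.078,"dz":0,"rx":0,"ry":0,"rz":0},{"gripper":1,"dx":0.011,"dy":-0.09,"dz":0,"rx":0,"ry":0,"rz":0},{"gripper":1,"dx":0.012,"dy":-0.098,"dz":0,"rx":0,"ry":0,"rz":0},{"gripper":1,"dx":0.0125,"dy":-0.104,"dz":0,"rx":0,"ry":0,"rz":0},{"gripper":1,"dx":0.013,"dy":-0.108,"dz":0,"rx":0,"ry":0,"rz":0}]';python3 -m jog '[{"gripper":1,"dx":0,"dy":-0.001,"dz":0,"rx":0,"ry":0,"rz":0},{"gripper":1,"dx":0,"dy":-0.001,"dz":0,"rx":0,"ry":0,"rz":0}]'
```

```text
t: 6.65
eef_pos: [0.5796, -0.228, 0.107]
tool_rot: [0.529, 0.469, 0.53, -0.468]
contact_force: [-2.4, 11.8, 8.1]
gripper_width: -0.0
t: 6.85
eef_pos: [0.5795, -0.2279, 0.1069]
tool_rot: [0.529, 0.469, 0.531, -0.468]
contact_force: [-1.8, 6.4, 4.9]
gripper_width: -0.002
```

```bash
python3 -m jog '[{"gripper":1,"dx":0,"dy":-0.003,"dz":0,"rx":0,"ry":0,"rz":0},{"gripper":1,"dx":0,"dy":-0.003,"dz":0,"rx":0,"ry":0,"rz":0}]'; python3 -m jog '[{"gripper":1,"dx":-0.002,"dy":0.018,"dz":0,"rx":0,"ry":0,"rz":0},{"gripper":1,"dx":-0.002,"dy":0.018,"dz":0.05,"rx":0,"ry":0,"rz":0},{"gripper":1,"dx":-0.002,"dy":0.018,"dz":0.1,"rx":0,"ry":0,"rz":0},{"gripper":1,"dx":-0.015,"dy":0.1,"dz":0.14,"rx":0,"ry":0,"rz":0},{"gripper":1,"dx":-0.015,"dy":0.1,"dz":0.14,"rx":0,"ry":0,"rz":0}]'; python3 - <<'E'
from h import *
c=cam('scene');w=cloud(c)
im=c['pixels'];cv2.imwrite('pics/c.png',cv2.resize(im[210:350,310:470],None,fx=5,fy=4.2,interpolation=cv2.INTER_CUBIC))
x,y,z=w[...,0],w[...,1],w[...,2]
red=(im[...,2]>120)&(im[...,1]<60)&(im[...,0]<60)
p=w[red&(x>.5)&(x<.62)&(y>-.15)&(y<.05)];print(len(p),p.mean(0))
p=w[(x>.53)&(x<.62)&(z>.1)&(z<.115)&(y<-.18)&(y>-.3)];print(p.mean(0),p.min(0),p.max(0))
E
```

```text
t: 7.05
eef_pos: [0.5795, -0.2281, 0.1069]
tool_rot: [0.528, 0.469, 0.533, -0.467]
contact_force: [-2.4, 13.5, 9.5]
gripper_width: -0.001
t: 7.55
eef_pos: [0.5648, -0.1335, 0.2489]
tool_rot: [0.53, 0.47, 0.528, -0.469]
contact_force: [1.1, 1.1, -0.3]
gripper_width: -0.003
22 [ 0.55663273 -0.08736232  0.13125367]
[ 0.57955543 -0.24736684  0.10536103] [ 0.55907886 -0.25324728  0.10002978] [ 0.60315375 -0.2396649   0.1108071 ]
```

View pics/c.png

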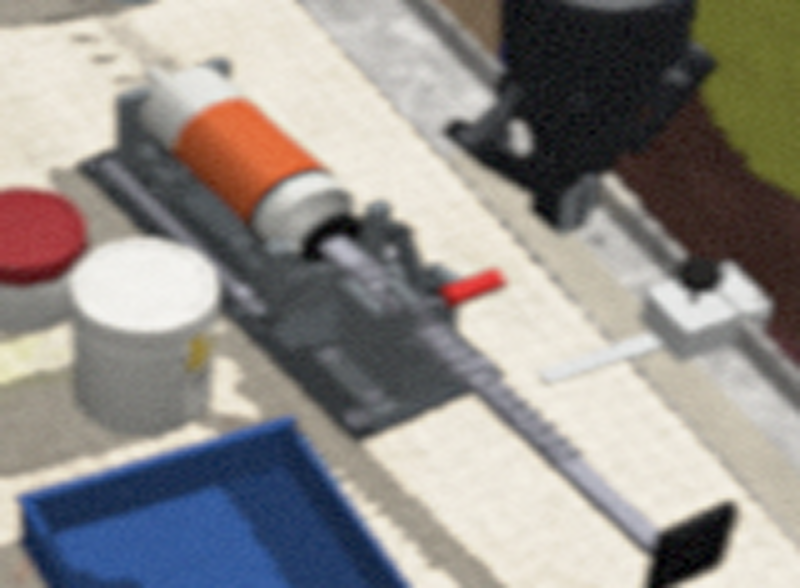

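```bash
python3 - <<'E'
from h import *
P=np.array([.5585,-.0485]);d=np.array([-.12,.993]);c=np.array([-.993,-.12])
for n in('top','scene'):
    w=np.load(n+'0.npy');q=w[...,:2]-P;s=q@d;l=q@c;z=w[...,2]
    m=(abs(s-.1495)<.03)
    print(n,[(int(a*1000),round(float(np.percentile(z[m&(abs(l-a)<.003)],95)),3)) for a in np.arange(-.075,.08,.006) if (m&(abs(l-a)<.003)).sum()>2])
# tray from top cloud: wall tops
w=np.load('top0.npy');x,y,z=w[...,0],w[...,1],w[...,2]
m=(x>.3)&(x<.5)&(y>-.32)&(y<-.05)&(z>.035)&(z<.055)
r=cv2.minAreaRect(w[m][:,:2].astype(np.float32)*1000);print(r,m.sum())
o=get_obs();print(o['eef_pos'],o['q'])
E
```

```text
top [(-75, 0.005), (-68, 0.004), (-62, 0.004), (-56, 0.004), (-50, 0.004), (-44, 0.031), (-38, 0.032), (-32, 0.011), (-26, 0.079), (-20, 0.088), (-14, 0.091), (-8, 0.095), (-2, 0.096), (3, 0.096), (9, 0.093), (15, 0.091), (21, 0.085), (27, 0.072), (33, 0.025), (39, 0.03), (45, 0.027), (51, 0.004), (57, 0.005), (63, 0.005), (69, 0.005), (75, 0.004)]
scene [(-75, 0.002), (-68, 0.003), (-62, 0.002), (-20, 0.086), (-14, 0.09), (-8, 0.093), (-2, 0.095), (3, 0.094), (9, 0.091), (15, 0.089), (21, 0.083), (27, 0.072), (33, 0.024), (39, 0.03), (45, 0.021), (57, 0.002)]
((405.32720947265625, -175.29368591308594), (226.06451416015625, 141.7533721923828), 87.95660400390625) 983
[ 0.56583925 -0.12543728  0.25047467] [-0.33933544  0.35403435  0.57825438  1.82120877 -0.227728    1.02925386
  0.45583313]
```

```bash
python3 -m jog '[{"gripper":0,"dx":-0.025,"dy":0.2255,"dz":-0.05,"rx":0,"ry":0,"rz":0},{"gripper":0,"dx":-0.025,"dy":0.2255,"dz":-0.05,"rx":0,"ry":0,"rz":0},{"gripper":0,"dx":-0.025,"dy":0.2255,"dz":-0.05,"rx":0,"ry":0,"rz":0},{"gripper":0,"dx":-0.025,"dy":0.2255,"dz":-0.05,"rx":0,"ry":0,"rz":0},{"gripper":0,"dx":-0.025,"dy":0.2255,"dz":-0.05,"rx":0,"ry":0,"rz":0},{"gripper":0,"dx":-0.025,"dy":0.2255,"dz":-0.05,"rx":0,"ry":0,"rz":0},{"gripper":0,"dx":-0.025,"dy":0.2255,"dz":-0.05,"rx":0,"ry":0,"rz":0},{"gripper":0,"dx":-0.025,"dy":0.2255,"dz":-0.05,"rx":0,"ry":0,"rz":0}]' 30; python3 - <<'E'
from h import *
c=cam('wrist','w2');w=cloud(c)
o=get_obs();print(o['eef_pos'],o['tool_rot'],o['gripper_width'])
for d in cut_out('wrist','cartridge')[:1]:
    p=w[d['mask']];p=p[~np.isnan(p[:,0])]
    print(d['conf'],d['box'],np.percentile(p,[2,50,98],axis=0).round(3).tolist())
E
```

```text
t: 8.4
eef_pos: [0.5402, 0.0907, 0.1973]
tool_rot: [0.529, 0.469, 0.528, -0.469]
contact_force: [0.5, 0.0, 0.2]
gripper_width: 1.001
[0.54022673 0.09065202 0.19740089] [ 0.52919103  0.46935955  0.52840835 -0.46951366] 1.0013566791389887
0.8 [327.2, 203.1, 67.7, 210.1] [[0.516, 0.045, 0.07], [0.54, 0.112, 0.089], [0.568, 0.179, 0.093]]
```

View pics/w2.png

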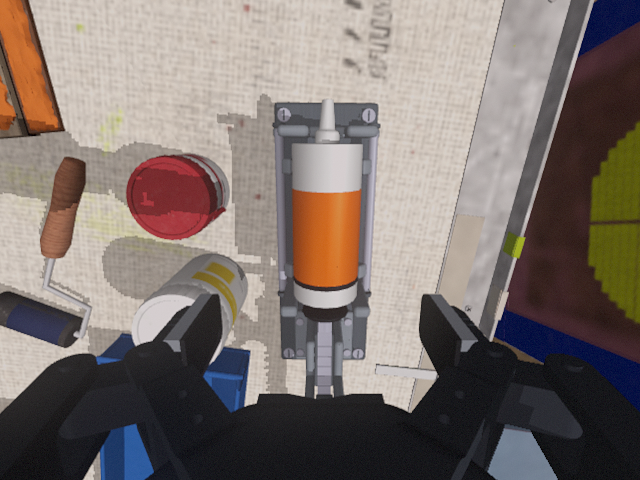

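```bash
python3 -m jog '[{"gripper":0,"dx":0.002,"dy":0.002,"dz":-0.04,"rx":0,"ry":0,"rz":0},{"gripper":0,"dx":0.002,"dy":0.002,"dz":-0.08,"rx":0,"ry":0,"rz":0},{"gripper":0,"dx":0.002,"dy":0.002,"dz":-0.11,"rx":0,"ry":0,"rz":0},{"gripper":0,"dx":0.002,"dy":0.002,"dz":-0.135,"rx":0,"ry":0,"rz":0},{"gripper":0,"dx":0.002,"dy":0.002,"dz":-0.135,"rx":0,"ry":0,"rz":0},{"gripper":0,"dx":0.002,"dy":0.002,"dz":-0.135,"rx":0,"ry":0,"rz":0}]' 30
```

```text
t: 9.1
eef_pos: [0.5422, 0.0937, 0.0627]
tool_rot: [0.529, 0.469, 0.529, -0.469]
contact_force: [-0.6, -0.1, 0.2]
gripper_width: 0.997
```

```bash
python3 -m jog '[{"gripper":0.6,"dx":0,"dy":0.006,"dz":0.002,"rx":0,"ry":0,"rz":0},{"gripper":0.8,"dx":0,"dy":0.006,"dz":0.002,"rx":0,"ry":0,"rz":0},{"gripper":0.8,"dx":0,"dy":0.006,"dz":0.002,"rx":0,"ry":0,"rz":0},{"gripper":0.8,"dx":0,"dy":0.006,"dz":0.002,"rx":0,"ry":0,"rz":0},{"gripper":0.8,"dx":0,"dy":0.006,"dz":0.002,"rx":0,"ry":0,"rz":0},{"gripper":0.8,"dx":0,"dy":0.006,"dz":0.002,"rx":0,"ry":0,"rz":0},{"gripper":0.8,"dx":0,"dy":0.006,"dz":0.002,"rx":0,"ry":0,"rz":0},{"gripper":0.8,"dx":0,"dy":0.006,"dz":0.002,"rx":0,"ry":0,"rz":0}]' 30
```

```text
t: 9.9
eef_pos: [0.5432, 0.1019, 0.066]
tool_rot: [0.53, 0.47, 0.529, -0.467]
contact_force: [-0.2, 1.3, 6.8]
gripper_width: 0.605
```

```bash
python3 -m jog '[{"gripper":0.8,"dx":0,"dy":0,"dz":0.01,"rx":0,"ry":0,"rz":0},{"gripper":0.8,"dx":0,"dy":0,"dz":0.025,"rx":0,"ry":0,"rz":0},{"gripper":0.8,"dx":0,"dy":0,"dz":0.045,"rx":0,"ry":0,"rz":0},{"gripper":0.8,"dx":0,"dy":0,"dz":0.07,"rx":0,"ry":0,"rz":0},{"gripper":0.8,"dx":0,"dy":0,"dz":0.1,"rx":0,"ry":0,"rz":0},{"gripper":0.8,"dx":0,"dy":0,"dz":0.125,"rx":0,"ry":0,"rz":0},{"gripper":0.8,"dx":0,"dy":0,"dz":0.14,"rx":0,"ry":0,"rz":0},{"gripper":0.8,"dx":0,"dy":0,"dz":0.14,"rx":0,"ry":0,"rz":0}]'; python3 - <<'E'
from h import *
c=cam('scene','s3');w=cloud(c)
o=get_obs();print(o['eef_pos'],o['gripper_width'])
for d in cut_out('scene','cartridge')[:1]:
    p=w[d['mask']];p=p[~np.isnan(p[:,0])]
    print(d['conf'],d['box'],np.percentile(p,[2,50,98],axis=0).round(3).tolist())
cv2.imwrite('pics/d.png',cv2.resize(c['pixels'][170:350,280:480],None,fx=4,fy=3.3,interpolation=cv2.INTER_CUBIC))
E
```

```text
t: 10.7
eef_pos: [0.5432, 0.1008, 0.2074]
tool_rot: [0.53, 0.47, 0.529, -0.467]
contact_force: [0.1, 0.5, -1.1]
gripper_width: 0.606
[0.54225171 0.10083332 0.20571614] 0.6098186438086829
0.71 [369.8, 212.9, 32.9, 34.9] [[0.52, 0.036, 0.183], [0.543, 0.06, 0.223], [0.572, 0.109, 0.234]]
```

View pics/d.png

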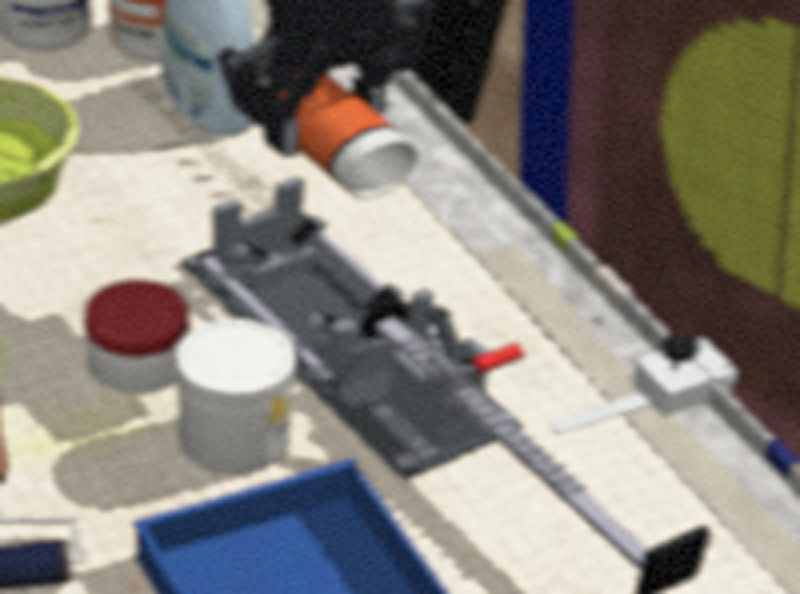

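```bash
python3 -m jog '[{"gripper":0.8,"dx":-0.015,"dy":-0.034,"dz":0,"rx":0,"ry":0,"rz":-1},{"gripper":0.8,"dx":-0.033,"dy":-0.072,"dz":0,"rx":0,"ry":0,"rz":-2},{"gripper":0.8,"dx":-0.051,"dy":-0.112,"dz":0,"rx":0,"ry":0,"rz":-3},{"gripper":0.8,"dx":-0.069,"dy":-0.152,"dz":0,"rx":0,"ry":0,"rz":-5},{"gripper":0.8,"dx":-0.087,"dy":-0.192,"dz":0,"rx":0,"ry":0,"rz":-7},{"gripper":0.8,"dx":-0.105,"dy":-0.23,"dz":0,"rx":0,"ry":0,"rz":-9},{"gripper":0.8,"dx":-0.12,"dy":-0.262,"dz":0,"rx":0,"ry":0,"rz":-9},{"gripper":0.8,"dx":-0.13,"dy":-0.284,"dz":0,"rx":0,"ry":0,"rz":-9},{"gripper":0.8,"dx":-0.13,"dy":-0.284,"dz":0,"rx":0,"ry":0,"rz":-9},{"gripper":0.8,"dx":-0.13,"dy":-0.284,"dz":0,"rx":0,"ry":0,"rz":-9}]'; python3 - <<'E'
from h import *
o=get_obs();print(o['eef_pos'],o['q'])
c=cam('scene','s4');w=cloud(c)
for d in cut_out('scene','cartridge')[:1]:
    p=w[d['mask']];p=p[~np.isnan(p[:,0])]
    print(d['conf'],d['box'],np.percentile(p,[2,50,98],axis=0).round(3).tolist())
E
```

```text
t: 11.8
eef_pos: [0.4111, -0.1832, 0.2035]
tool_rot: [-0.49, -0.509, -0.491, 0.509]
contact_force: [0.2, 1.3, -1.0]
gripper_width: 0.608
[ 0.4110512  -0.18316459  0.20348188] [-0.33913791  0.18619898  0.70376887  2.15508767 -0.15956319  0.85178647
  0.4249709 ]
0.72 [372.5, 322.8, 41.8, 43.7] [[0.383, -0.247, 0.18], [0.407, -0.224, 0.222], [0.431, -0.178, 0.231]]
```

```bash
python3 -m jog '[{"gripper":0.8,"dx":0,"dy":0,"dz":-0.04,"rx":0,"ry":0,"rz":0},{"gripper":0.8,"dx":0,"dy":0,"dz":-0.08,"rx":0,"ry":0,"rz":0},{"gripper":0.8,"dx":0,"dy":0,"dz":-0.115,"rx":0,"ry":0,"rz":0},{"gripper":0.8,"dx":0,"dy":0,"dz":-0.14,"rx":0,"ry":0,"rz":0},{"gripper":0.8,"dx":0,"dy":0,"dz":-0.155,"rx":0,"ry":0,"rz":0},{"gripper":0.8,"dx":0,"dy":0,"dz":-0.163,"rx":0,"ry":0,"rz":0},{"gripper":0.8,"dx":0,"dy":0,"dz":-0.166,"rx":0,"ry":0,"rz":0},{"gripper":0.8,"dx":0,"dy":0,"dz":-0.168,"rx":0,"ry":0,"rz":0},{"gripper":0.8,"dx":0,"dy":0,"dz":-0.168,"rx":0,"ry":0,"rz":0}]'
```

```text
t: 12.8
eef_pos: [0.4124, -0.1831, 0.0366]
tool_rot: [0.491, 0.509, 0.491, -0.508]
contact_force: [0.2, -0.1, -0.9]
gripper_width: 0.606
```

```bash
python3 -m jog '[{"gripper":0.8,"dx":0,"dy":0,"dz":-0.002,"rx":0,"ry":0,"rz":0},{"gripper":0.8,"dx":0,"dy":0,"dz":-0.004,"rx":0,"ry":0,"rz":0},{"gripper":0.8,"dx":0,"dy":0,"dz":-0.004,"rx":0,"ry":0,"rz":0}]';python3 -m jog '[{"gripper":0.8,"dx":0,"dy":0,"dz":-0.001,"rx":0,"ry":0,"rz":0},{"gripper":0.8,"dx":0,"dy":0,"dz":-0.0015,"rx":0,"ry":0,"rz":0},{"gripper":0.8,"dx":0,"dy":0,"dz":-0.0015,"rx":0,"ry":0,"rz":0}]'
```

```text
t: 13.1
eef_pos: [0.4119, -0.1831, 0.0322]
tool_rot: [0.491, 0.509, 0.491, -0.509]
contact_force: [0.8, 0.0, -1.6]
gripper_width: 0.605
t: 13.4
eef_pos: [0.4119, -0.1833, 0.0307]
tool_rot: [0.491, 0.509, 0.491, -0.509]
contact_force: [0.1, 0.2, -0.5]
gripper_width: 0.608
```

```bash
python3 -m jog '[{"gripper":0.8,"dx":0,"dy":0,"dz":-0.001,"rx":0,"ry":0,"rz":0},{"gripper":0.8,"dx":0,"dy":0,"dz":-0.0015,"rx":0,"ry":0,"rz":0},{"gripper":0.8,"dx":0,"dy":0,"dz":-0.0015,"rx":0,"ry":0,"rz":0}]'
```

```text
t: 13.7
eef_pos: [0.4119, -0.1833, 0.0302]
tool_rot: [0.491, 0.509, 0.491, -0.508]
contact_force: [-3.6, 2.0, 21.2]
gripper_width: 0.604
```

```bash
python3 -m jog '[{"gripper":0.8,"dx":0,"dy":0,"dz":0.001,"rx":0,"ry":0,"rz":0},{"gripper":0.35,"dx":0,"dy":0,"dz":0.001,"rx":0,"ry":0,"rz":0},{"gripper":0.25,"dx":0,"dy":0,"dz":0.001,"rx":0,"ry":0,"rz":0},{"gripper":0.2,"dx":0,"dy":0,"dz":0.001,"rx":0,"ry":0,"rz":0},{"gripper":0.2,"dx":0,"dy":0,"dz":0.001,"rx":0,"ry":0,"rz":0}]'; python3 -m jog '[{"gripper":0.2,"dx":0,"dy":0,"dz":0.02,"rx":0,"ry":0,"rz":0},{"gripper":0.2,"dx":0,"dy":0,"dz":0.05,"rx":0,"ry":0,"rz":0},{"gripper":0.2,"dx":0,"dy":0,"dz":0.1,"rx":0,"ry":0,"rz":0},{"gripper":0.2,"dx":0,"dy":0,"dz":0.15,"rx":0,"ry":0,"rz":0},{"gripper":0.2,"dx":0.0,"dy":0.0,"dz":0.2,"rx":0,"ry":0,"rz":0},{"gripper":0.2,"dx":0.0,"dy":0.0,"dz":0.25,"rx":0,"ry":0,"rz":0},{"gripper":0.2,"dx":0.0,"dy":0.0,"dz":0.25,"rx":0,"ry":0,"rz":0}]'; python3 - <<'E'
from h import *
c=cam('scene','s5');w=cloud(c);im=c['pixels']
for d in cut_out('scene','cartridge')[:1]:
    p=w[d['mask']];p=p[~np.isnan(p[:,0])]
    print(d['conf'],d['box'],np.percentile(p,[2,50,98],axis=0).round(3).tolist())
x,y,z=w[...,0],w[...,1],w[...,2]
red=(im[...,2]>120)&(im[...,1]<60)&(im[...,0]<60)
p=w[red&(x>.5)&(x<.62)&(y>-.15)&(y<.05)];print(len(p),p.mean(0))
p=w[(x>.53)&(x<.62)&(z>.1)&(z<.115)&(y<-.18)&(y>-.3)];print(p.mean(0))
cv2.imwrite('pics/e.png',cv2.resize(im[150:430,250:490],None,fx=2.8,fy=2.1,interpolation=cv2.INTER_CUBIC))
E
```

```text
t: 14.2
eef_pos: [0.4118, -0.1831, 0.03]
tool_rot: [-0.491, -0.509, -0.491, 0.509]
contact_force: [0.8, 0.1, 0.4]
gripper_width: 0.799
t: 14.9
eef_pos: [0.415, -0.1846, 0.286]
tool_rot: [0.494, 0.512, 0.488, -0.506]
contact_force: [1.0, 0.4, -1.0]
gripper_width: 0.801
0.77 [366.8, 362.4, 44.6, 59.1] [[0.385, -0.246, 0.005], [0.406, -0.198, 0.049], [0.433, -0.12, 0.059]]
21 [ 0.55668009 -0.08715198  0.13071739]
[ 0.57955407 -0.24755791  0.10536353]
```

View pics/e.png

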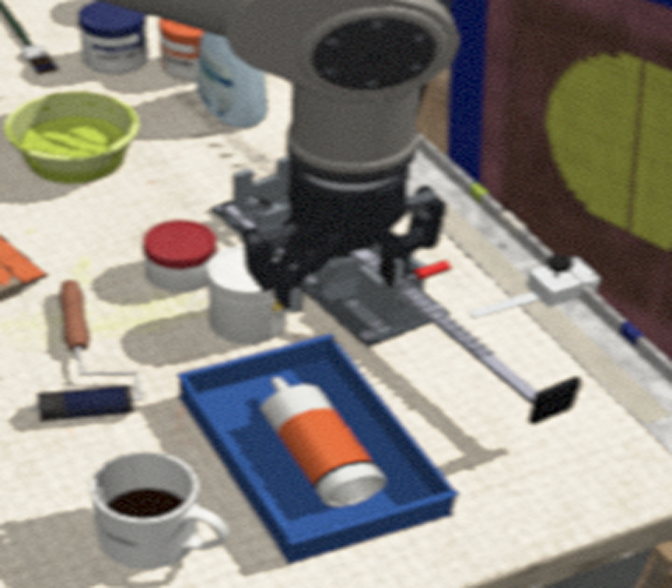

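```bash
python3 -m jog '[{"gripper":0.2,"dx":0,"dy":0,"dz":0,"rx":0,"ry":0,"rz":0},{"gripper":0.2,"dx":0,"dy":0,"dz":0,"rx":0,"ry":0,"rz":0},{"gripper":0.2,"dx":0,"dy":0,"dz":0,"rx":0,"ry":0,"rz":0},{"gripper":0.2,"dx":0,"dy":0,"dz":0,"rx":0,"ry":0,"rz":0},{"gripper":0.2,"dx":0,"dy":0,"dz":0,"rx":0,"ry":0,"rz":0},{"gripper":0.2,"dx":0,"dy":0,"dz":0,"rx":0,"ry":0,"rz":0}]' >/dev/null; python3 - <<'E'
from h import *
c=cam('scene');w=cloud(c)
d=cut_out('scene','cartridge')[0];p=w[d['mask']];p=p[~np.isnan(p[:,0])]
print(d['conf'],np.percentile(p,[2,50,98],axis=0).round(3).tolist())
hand_in();print('handed in')
E
```

```text
0.87 [[0.385, -0.247, 0.006], [0.406, -0.198, 0.05], [0.433, -0.127, 0.059]]
the job is handed in; nothing more can be done
handed in
```

The job is handed in: the cartridge lies flat in the blue tray, with the rod drawn back and the pawl thrown back. Simulated time was about 15.5 s of the 58 s allowed.

- **Pawl:** I pushed the red lever back with shut fingers. The knob settled about 38 mm behind the pivot, stayed there, and had not moved in the last check that measured it.
- **Rod:** I pushed the palm plate back until the force rose without further motion. The plate moved about 92 mm from an estimated start of about 20 mm, so the rod is at roughly 113–115 mm. The plate was in the same place after the cartridge was laid down.
- **Cartridge:** I lifted it straight out, lowered it onto the tray floor and let go. Its middle is about 10 mm or less from the tray's centre on both axes. Two pictures taken about 0.7 s apart show it lying still.
- **Jars, tub and spray bottle:** I compared these with the first picture by eye only, not by measurement, and none looked shifted or tipped. The arm partly hid the spray bottle.

Two things were off along the way. The touchdown pressed the tray floor with about 21 N for a moment, and I backed off before letting go. The first move was refused because I left out the `rx` and `ry` values, and the arm did not move.

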